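# Rearrange three pots on a potter's stall

## Task

The three clay pots on the display got mixed up: each is on another one's stand. Put them right, so that the squat lidded honey pot stands on the low round stand, the jug on the six-sided stand and the slim vase on the tall square stand, each upright in the middle of its stand; use the empty cork mat or any free spot of the table while you swap them. Set the pots down gently without dropping them, never tip one over or knock two together, and leave the mug, the clay bird and the brush where they are.

Things in the scene. Friction and masses are not known exactly. Their poses are not given: they have to be found in the camera images.
- honey_pot: Squat terracotta honey pot with lid and knob, one rigid piece, 0.34 kg, 106 mm high, round. Foot 60 mm across, belly 78 mm at 40 mm height, lid 72 mm across at 66 mm height, rising to 80 mm at the knob. Knob 25 to 27 mm across, at 80 to 106 mm height: a good grip. Origin: centre of underside, z up. Starts on the square stand.
- jug: Terracotta jug, 0.32 kg, 112 mm high. Foot 56 mm across, belly 76 mm at 45 mm height, straight round neck 52 mm across at 78 to 112 mm height, solid inside: grip it from outside. Handle loop on its own +y side, to 62 mm from the axis, at 38 to 108 mm height: close the fingers along its x axis. Origin: centre of underside, z up. Starts on the round stand.
- vase: Slim terracotta bud vase, about 0.24 kg, 140 mm high, round. Foot 48 mm across, belly 60 mm at 42 mm height, straight neck 26 mm across from 85 to 140 mm height: a good grip. Origin: centre of the underside, z up along its axis. Starts on the hexagonal stand.
- round_stand: Low round wooden stand, a disc 120 mm across and 20 mm high, fixed; place of the honey pot. Origin: centre of the underside, on the table; its top is 20 mm above.
- hex_stand: Six-sided wooden stand, 110 mm across flats (127 mm across corners) and 45 mm high, fixed; place of the jug. Origin: centre of the underside, on the table; its top is 45 mm above.
- square_stand: Square wooden stand, 105 by 105 mm and 70 mm high, the tallest, fixed; place of the vase. Origin: centre of the underside, on the table; its top is 70 mm above.
- mat: Empty square cork mat, 120 by 120 mm, 4 mm thick, fixed on the table: a free spot to park a pot. Origin: centre of the underside; its top is 4 mm above.
- mug: Bystander: blue glazed mug with a handle, 76 mm across, 85 mm high, standing loose at the far side between the stands. Origin: centre of the underside.
- bird: Bystander: small terracotta bird figure, about 70 mm long and 46 mm high, standing loose between the stands. Origin: under the middle of its body.
- brush: Bystander: a brush 170 mm long lying loose on the table at the side. Origin: underside, about the middle of its length.

How it is judged:
By the outcome, as a careful person would: the job done as asked, in the order asked, and still so for the second after the job is handed in, with the robot touching nothing.
It also fails if it takes over 128 s, if anything falls off the work surface, if the arm or the gripper's body presses on something with over 40 N, if the wrist force passes 120 N, or if a joint passes its speed limit or range.

## Robot

A 6-joint arm with a two-finger parallel gripper is mounted at the origin on the work surface. World frame = base frame: x ahead of the robot, y to its left, z up, the work surface at z = 0. Lengths are in m, angles in rad, forces in N, time in s.
With the tool pointing down it reaches from about 0.375 to 0.9 m from the base axis. Payload 3.1 kg.
Tool frame: the origin (TCP) lies midway between the tips of the shut fingers; the grasp point (between the pads) lies 19 mm behind it; x points along the fingers, y is the direction in which the jaws open and shut, and the axes are right-handed (so a half turn about x gives the same grasp; the last joint's range is limited). The gripper opens to 87 mm and grips with 3 to 60 N. Pads are 19 mm wide; open, the fingers measure 117 mm over their backs; the gripper's body (75 mm by 190 mm) begins 51 mm behind the grasp point.
Start: joints at [1.079, 0.527, 1.433, -0, 1.181, -0.178], TCP at [0.193, 0.594, 0.223] pointing down, gripper open.
Joint ranges: [-3.08, 3.08], [-0.75, 2.2], [0.22, 2.44], [-1.43, 4.57], [0, 2.65], [-2.85, 2.85]. Speed limits (rad/s): [2.79, 2.79, 3.14, 3.14, 3.14, 3.14].

## Interface

Orientations are given as a unit quaternion [x, y, z, w].
In Python, from rig import get_obs, imaging, robot gives the robot as it stands.
- The arm moves only by the shell command python3 -m inch 'ROWS' [FORCE]. ROWS is JSON, a list of rows, each a list of 3 entries, a list of its own where there are three numbers: the finger opening in mm, from 0 to 87, then the shift along the tool's x, y, z in mm, then the turn, a rotation vector about the tool's x, y, z in degrees. In form: [[grip, [dx, dy, dz], [wx, wy, wz]], ...]. A call has 1 to 12 rows; each row shifts and turns the pose as measured when the row begins, along the tool's axes as they then stand; what a row does not reach is not made up. A row lasts 1/8 s, in which the tool goes at most 62.5 mm and 10.7 degrees, less where a joint would pass 70% of its speed; a pose out of reach is approached as far as the arm can. A call with a gripper value outside its range is refused whole. The fingers move at their own pace and stop on an object; FORCE is the grip in N (left out, the last holds). Time passes only in rows, so rows that do not move let the fingers close. It gives the time, the measured TCP pose, the force and the opening at its end, in the units of the state.
- get_obs(): the state, without advancing time (a new reading comes with each control period).
- imaging.camera(name): name is "side" or "top" or "wrist"; returns the picture (420x560x3 uint8, red, green, blue); there is no depth.
- imaging.camera_params(name): a dict with "camera_matrix" (3x3 intrinsics, pixels), "k1" (the pictures are not rectified: a ray, as slopes to the right and down, at radius r is drawn at 1 + k1 r^2 times it, then the intrinsics apply), "xyz" and "rotation" of the camera in the world. Camera axes: x right, y down, z forward; pixel columns grow to the right and rows downward; lengths in m; the calibration is good to about 2 mm. A picture is of the moment at which its call begins: read the wrist's pose just before it. camera_params takes no time and is no camera call; for the wrist camera it gives the pose at the moment of the call.
- robot.hand_in(): hands the job in, once; it reports no verdict.
Trained networks look in the newest picture that a camera, given by its name, has taken for a name from the list of things; names that differ only in an ending like _2 or _b are one class to them, and where a whole thing is asked for, a point or a joint stands for the part that bears it (a point fixed in the world has none). Each returns a list of dicts, best first, with "confidence" (0 to 1); they miss things now and then, are a little off and sometimes report something else, mostly with a low value. They report only what shows in the picture. A call takes as long as a camera call.
- imaging.cut_out(camera, target): "pixels" (420x560 bool, what is visible of it) and "box" ([centre column, centre row, width, height] in pixels, round what is visible of it).
- imaging.tip_of(camera, target): "pixel" ([column, row] in pixels: a listed point, or the origin of a listed thing).
The state is a dict: "time": time; "q": joint angles; "joint_velocities": joint speeds; "joint_torque": joint torques, N m; "position": TCP position; "tool_rot": TCP orientation; "ft_force": force on the tool from outside, world axes, zero at the start; "moment": the same for the moment, N m; "grip_width": finger opening in m.
Only numpy, scipy, OpenCV 4.12 (cv2) and the standard library are available. Lean on these libraries where they do the work, as an engineer would, in place of code of your own. Each camera call takes 0.05 s, during which the arm holds its last target. There are 200 camera calls.

## Working session

There is one attempt and no reset: what is moved stays moved. The work goes in short steps, Python scripts to look and compute and a shell command to move; the robot and the scene stay as the last step left them, time stands still between calls to the robot, and variables do not carry over. Pictures are saved under pics/ and viewed, about 12 in all and at most 16, crops included, and the job is handed in when it is done.

```bash
ls; mkdir -p pics; python3 - <<'E'
from rig import get_obs, imaging, robot
import cv2,numpy as np
o=get_obs(); print({k:np.round(v,3) for k,v in o.items()})
for c in ("side","top"):
    im=imaging.camera(c); cv2.imwrite(f"pics/{c}0.png",im[:,:,::-1])
    p=imaging.camera_params(c); print(c,p)
    for n in ["honey_pot","jug","vase","round_stand","hex_stand","square_stand","mat","mug","bird","brush"]:
        for f in (imaging.tip_of,imaging.cut_out):
            r=f(c,n)[:2]
            print(n,[(np.round(x.get("pixel",x.get("box")),1),round(x["confidence"],2)) for x in r])
E
```

```text
pics
{'time': np.float64(0.0), 'q': array([ 1.078,  0.528,  1.434,  0.   ,  1.181, -0.178]), 'joint_velocities': array([-0.001,  0.   , -0.   ,  0.   ,  0.   , -0.001]), 'joint_torque': array([ 2.0000e-03, -4.4006e+01, -1.7660e+01,  6.4000e-02,  5.8000e-02,
       -0.0000e+00]), 'position': array([0.193, 0.594, 0.222]), 'tool_rot': array([ 0.11 ,  0.699, -0.111,  0.698]), 'ft_force': array([0.154, 0.503, 0.236]), 'moment': array([ 0.001,  0.016, -0.036]), 'grip_width': np.float64(0.087)}
side {'camera_matrix': array([[414.68379016,   0.        , 277.40326369],
       [  0.        , 414.68379016, 214.92470264],
       [  0.        ,   0.        ,   1.        ]]), 'k1': 0.019919302632292246, 'xyz': array([ 0.31163575, -0.6010799 ,  0.62940952]), 'rotation': array([ 0.87795766, -0.15788108,  0.06868924, -0.44670538])}
honey_pot [(array([292.6, 188.8]), 0.79)]
honey_pot []
jug [(array([288.9, 396.6]), 0.98), (array([335. , 240.3]), 0.5)]
jug [(array([248.9, 255.6,  54.5,  52.9]), 0.72), (array([287.7, 377.3,  50.2,  73. ]), 0.61)]
vase [(array([248.9, 247.6]), 0.65)]
vase [(array([249.2,
[... 1541 characters left out ...]
array([434.4, 266.9,  50.7,  51.7]), 0.88)]
hex_stand [(array([280.7, 247.2]), 0.61)]
hex_stand [(array([282.1, 247.4,  57.5,  56.9]), 0.94), (array([434.4, 268.8,  52.3,  52.3]), 0.63)]
square_stand []
square_stand [(array([215.1, 169.8,  64.8,  67.6]), 0.83)]
mat [(array([363.3, 189.8]), 0.84)]
mat [(array([364.7, 189.7,  75.8,  71. ]), 0.96)]
mug [(array([280.8, 152.9]), 0.91)]
mug [(array([291.6, 148.2,  54. ,  41.7]), 0.71), (array([217.8, 169.8,  66.8,  68.3]), 0.26)]
bird [(array([355.2, 260.7]), 0.68)]
bird [(array([359.1, 260.8,  29.1,  25.8]), 0.8)]
brush [(array([119.9, 207.1]), 0.81)]
brush [(array([118.1, 207.2,  67.5,  56.4]), 0.77), (array([216.9, 169.9,  61.9,  67.9]), 0.62)]
```

```bash
cat > h.py <<'E'
from rig import get_obs, imaging, robot
import cv2,numpy as np
from scipy.spatial.transform import Rotation as R
def undist(p,px):
    K=p["camera_matrix"]; d=(np.array(px,float)-K[:2,2])/K[0,0]; s=d.copy()
    for _ in range(10): s=d/(1+p["k1"]*(s@s))
    return s
def hit(cam,px,z,p=None):
    p=p or imaging.camera_params(cam); s=undist(p,px)
    d=R.from_quat(p["rotation"]).apply([s[0],s[1],1]); o=p["xyz"]
    return o+d*(z-o[2])/d[2]
def proj(cam,X,p=None):
    p=p or imaging.camera_params(cam); c=R.from_quat(p["rotation"]).inv().apply(np.atleast_2d(X)-p["xyz"])
    s=c[:,:2]/c[:,2:]; return s*(1+p["k1"]*(s**2).sum(1,keepdims=True))*p["camera_matrix"][0,0]+p["camera_matrix"][:2,2]
def togo(X,yaw=None):
    """mm shift in tool axes to TCP X; yaw= world angle of jaw axis (deg, mod 180)"""
    o=get_obs(); r=R.from_quat(o["tool_rot"]); d=r.inv().apply(np.array(X)-o["position"])*1000
    print("TCP",np.round(o["position"],4),"shift",np.round(d,1)); M=r.as_matrix()
    print("toolx",np.round(M[:,0],3),"jaw",np.round(M[:,1],3),"z",np.round(M[:,2],3),"jawdeg",np.degrees(np.arctan2(M[1,1],M[0,1])).round(1),"q6",o["q"][5].round(2),"F",np.round(o["ft_force"],1),"w",o["grip_width"].round(4),"t",o["time"])
E
python3 - <<'E'
from h import *
for n,px,z in [("round",(433.8,267.2),0),("hex",(280.6,247.2),0),("mat",(363.3,189.8),0),("sq box",(215.1,169.8),.06),("bird",(355,260.7),0),("mug",(280.8,152.9),0),("brush",(120,207),0),
 ("jug",(436.2,270.2),.02),("vase",(280.5,247.1),.045),("honey",(218.1,167.6),.07)]: print(n,hit("top",px,z).round(3))
for n,px,z in [("round",(290.2,407.6),0),("hex",(250.3,260.3),0),("mat",(341.1,305.8),0),("sq",(293.6,211.3),0),("bird",(258,321),0),("mug",(339.2,239.5),0),
 ("jug",(288.9,396.6),.02),("vase",(248.9,247.6),.045),("honey",(292.6,188.8),.07)]: print("side",n,hit("side",px,z).round(3))
togo([0,0,0])
E
```

```text
round [ 0.437 -0.274  0.   ]
hex [0.473 0.067 0.   ]
mat [ 0.604 -0.114  0.   ]
sq box [0.629 0.209 0.06 ]
bird [ 0.447 -0.097  0.   ]
mug [0.682 0.072 0.   ]
brush [0.551 0.426 0.   ]
jug [ 0.431 -0.273  0.02 ]
vase [0.472 0.067 0.045]
honey [0.633 0.202 0.07 ]
side round [ 0.436 -0.277  0.   ]
side hex [0.475 0.071 0.   ]
side mat [ 0.604 -0.119  0.   ]
side sq [0.635 0.21  0.   ]
side bird [ 0.44  -0.097  0.   ]
side mug [0.693 0.065 0.   ]
side jug [ 0.437 -0.27   0.02 ]
side vase [0.473 0.063 0.045]
side honey [0.632 0.21  0.07 ]
TCP [0.1929 0.5945 0.2225] shift [ 2.225e+02 -6.250e+02  1.000e-01]Traceback (most recent call last):
  File "<stdin>", line 6, in <module>
  File "h.py", line 19, in togo
    print("toolx",np.round(M[:,0],3),"jaw",np.round(M[:,1],3),"z",np.round(M[:,2],3),"jawdeg",np.degrees(np.arctan2(M[1,1],M[0,1])).round(1),"q6",o["q"][5].round(2),"F",np.round(o["ft_force"],1),"w",o["grip_width"].round(4),"t",o["time"])
                                                                                                                                                                                                       ^^^^^^^^^^^^^^^^^^^^^
AttributeError: 'float' object has no attribute 'round'
```

View pics/top0.png

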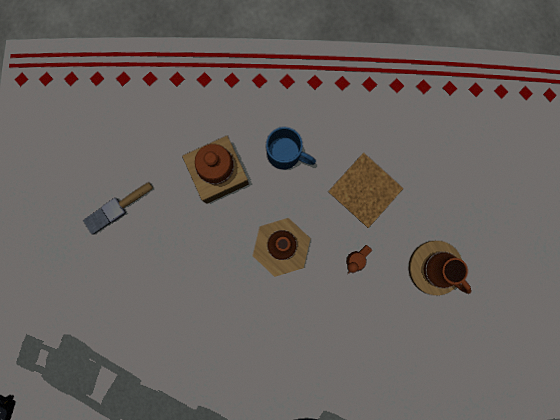

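View pics/side0.png

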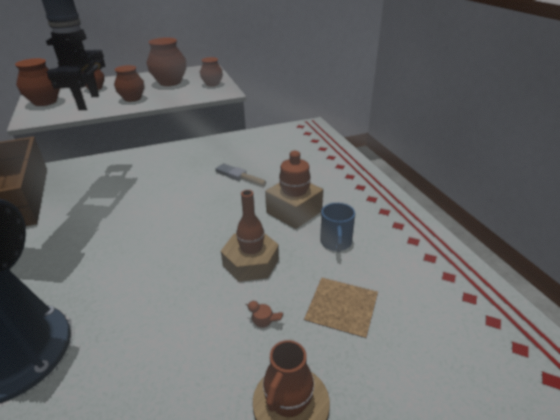

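```bash
sed -i 's/o\["grip_width"\].round(4)/round(float(o["grip_width"]),4)/' h.py; python3 - <<'E'
from h import *
togo([.56,.16,.32])
p=imaging.camera_params("wrist"); print(p, R.from_quat(p["rotation"]).as_matrix().round(2))
E
```

```text
TCP [0.1929 0.5945 0.2225] shift [ -97.5 -299.9  483.3]
toolx [-0.  0. -1.] jaw [0.309 0.951 0.   ] z [ 0.951 -0.309 -0.   ] jawdeg 72.0 q6 -0.18 F [-0.4  0.8 -0.2] w 0.0873 t 2.1
{'camera_matrix': array([[366.87294877,   0.        , 277.14708532],
       [  0.        , 366.87294877, 207.13853167],
       [  0.        ,   0.        ,   1.        ]]), 'k1': -0.016131286983332944, 'xyz': array([0.12848096, 0.61556849, 0.38497978]), 'rotation': array([0.80246761, 0.58359271, 0.07284061, 0.10079449])} [[ 0.31  0.92  0.23]
 [ 0.95 -0.3  -0.08]
 [-0.    0.25 -0.97]]
```

```bash
python3 -m inch '[[87,[-50,0,0],[0,0,0]],[87,[-50,-40,40],[0,0,0]],[87,[0,-33,52],[0,0,0]],[87,[0,-33,52],[0,0,0]],[87,[0,-33,52],[0,0,0]],[87,[0,-33,52],[0,0,0]],[87,[0,-33,52],[0,0,0]],[87,[0,-33,52],[0,0,0]],[87,[0,-33,50],[0,0,0]],[87,[0,-20,30],[0,0,0]],[87,[0,0,0],[0,0,0]],[87,[0,0,0],[0,0,0]]]' 20; python3 - <<'E'
from h import *
togo([.632,.207,.30])
im=imaging.camera("wrist"); p=imaging.camera_params("wrist")
cv2.imwrite("pics/w1.png",im[:,:,::-1])
for n,z in [("honey_pot",.07),("square_stand",.0),("hex_stand",0.),("vase",.045)]:
    for x in imaging.tip_of("wrist",n)[:2]: print(n,x["confidence"].__round__(2),np.round(x["pixel"]),hit("wrist",x["pixel"],z,p).round(4))
    for x in imaging.cut_out("wrist",n)[:1]: print(n,"box",np.round(x["box"]),round(x["confidence"],2))
E
```

```text
time: 3.6
position: [0.5199, 0.1855, 0.3202]
tool_rot: [0.112, 0.696, -0.108, 0.701]
ft_force: [-0.6, 0.2, -0.2]
grip_width: 0.0868
TCP [0.5199 0.1855 0.3202] shift [21.2 54.7 99.9]
toolx [ 0.009  0.004 -1.   ] jaw [0.306 0.952 0.007] z [ 0.952 -0.307  0.007] jawdeg 72.2 q6 -1.12 F [-0.6  0.2 -0.2] w 0.0868 t 3.6
honey_pot 0.81 [323. 256.] [0.6323 0.2088 0.07  ]
honey_pot box [328. 272.  73.  86.] 0.94
square_stand box [316. 224. 106.  81.] 0.88
hex_stand 0.88 [176. 162.] [0.4758 0.0622 0.    ]
hex_stand 0.52 [ 57. 178.] [ 0.447  -0.0973  0.    ]
hex_stand box [171. 161. 109. 103.] 0.72
vase 0.98 [170. 166.] [0.4764 0.066  0.045 ]
vase box [149. 176.  85.  60.] 0.76
```

```bash
cat >> h.py <<'E'
def poly(c,n,rad,yaw,z):
    a=np.radians(yaw)+np.arange(n)*2*np.pi/n
    return np.c_[c[0]+rad*np.cos(a),c[1]+rad*np.sin(a),np.full(n,z)]
def circ(c,rad,z): return poly(c,48,rad,0,z)
def draw(im,cam,shapes,p=None):
    for s,col in shapes: cv2.polylines(im,[(proj(cam,s,p)*16).round().astype(np.int32)],True,col,1,cv2.LINE_AA,4)
E
cat > ov.py <<'E'
from h import *
Y,C,G=(0,255,255),(255,255,0),(0,255,0)
E
python3 - <<'E'
from ov import *
im=cv2.imread("pics/w1.png"); p=imaging.camera_params("wrist")
draw(im,"wrist",[(poly((.632,.209),4,.0742,60,.07),Y),(circ((.632,.208),.036,.136),C),(circ((.632,.208),.013,.176),G),(poly((.474,.066),6,.0635,0,.045),Y),(circ((.474,.066),.013,.185),G),(circ((.474,.066),.03,.087),C)],p)
cv2.imwrite("pics/w1o.png",cv2.resize(im,(784,588)))
E
```

```text
(no output)
```

View pics/w1o.png

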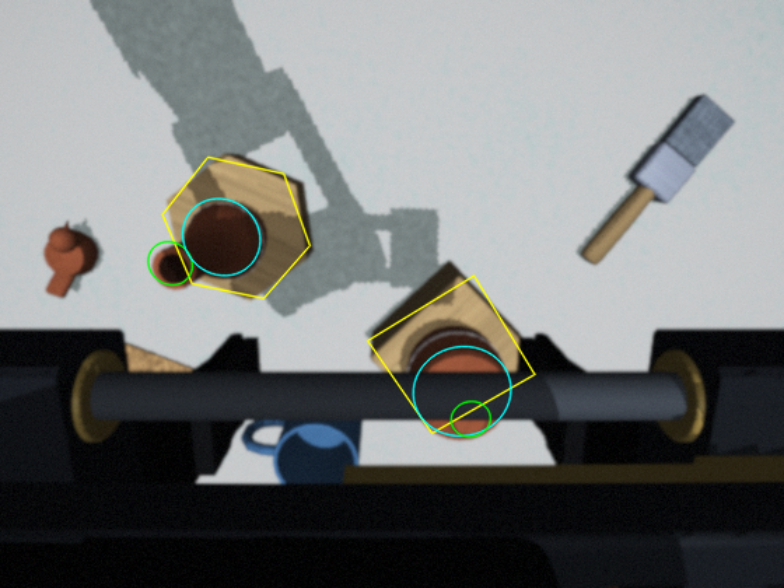

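```bash
python3 -m inch '[[87,[10,27,50],[0,0.4,0]],[87,[10,27,50],[0,0,0]],[87,[0,0,0],[0,0,0]],[87,[0,0,0],[0,0,0]]]' 20; python3 - <<'E'
from h import *
togo([.632,.208,.154])
E
```

```text
time: 4.55
position: [0.6319, 0.208, 0.2989]
tool_rot: [0.11, 0.7, -0.107, 0.698]
ft_force: [-0.8, -0.3, -0.8]
grip_width: 0.0869
TCP [0.6319 0.208  0.2989] shift [144.9  -0.7   0.6]
toolx [-0.002  0.005 -1.   ] jaw [0.304 0.953 0.004] z [ 0.953 -0.304 -0.003] jawdeg 72.3 q6 -1.12 F [-0.8 -0.3 -0.8] w 0.0869 t 4.55
```

```bash
python3 -m inch '[[87,[50,0,0],[0,0,0]],[60,[50,0,0],[0,0,0]],[50,[30,0,0],[0,0,0]],[50,[12,0,0],[0,0,0]],[50,[0,0,0],[0,0,0]],[50,[0,0,0],[0,0,0]]]' 20; python3 - <<'E'
from h import *
togo([.632,.208,.155])
im=imaging.camera("side")
cv2.imwrite("pics/s1.png",cv2.resize(im[120:270,200:400,::-1],(800,600)))
E
```

```text
time: 5.3
position: [0.6301, 0.2096, 0.1619]
tool_rot: [0.111, 0.696, -0.105, 0.701]
ft_force: [-0.7, 0.2, 0.2]
grip_width: 0.052
TCP [0.6301 0.2096 0.1619] shift [ 6.9 -1.   2.2]
toolx [ 0.008  0.007 -1.   ] jaw [0.302 0.953 0.009] z [ 0.953 -0.302  0.006] jawdeg 72.4 q6 -1.12 F [-0.7  0.2  0.2] w 0.052 t 5.3
```

View pics/s1.png

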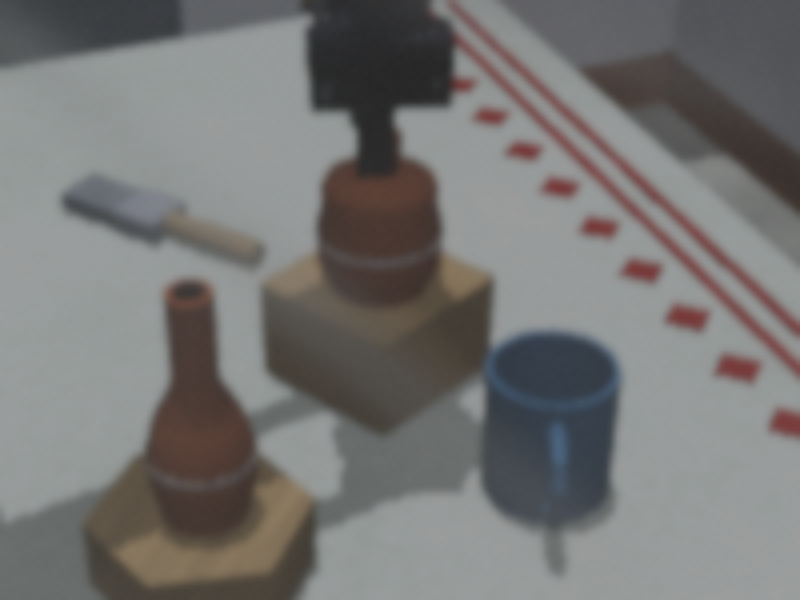

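```bash
python3 -m inch '[[50,[7,-1,3],[0,0.5,0]],[20,[0,0,0],[0,0,0]],[20,[0,0,0],[0,0,0]],[20,[0,0,0],[0,0,0]],[20,[0,0,0],[0,0,0]],[20,[0,0,0],[0,0,0]]]' 25; python3 - <<'E'
from h import *
togo([.632,.208,.155])
E
```

```text
time: 6.1
position: [0.6344, 0.207, 0.1572]
tool_rot: [0.111, 0.698, -0.105, 0.7]
ft_force: [-0.3, -1.0, 0.4]
grip_width: 0.0255
TCP [0.6344 0.207  0.1572] shift [ 2.2  0.2 -2.6]
toolx [ 0.004  0.009 -1.   ] jaw [0.302 0.953 0.01 ] z [ 0.953 -0.302  0.001] jawdeg 72.4 q6 -1.12 F [-0.3 -1.   0.4] w 0.0255 t 6.1
```

```bash
python3 -m inch '[[20,[-15,0,0],[0,0,0]],[20,[-40,0,0],[0,0,0]],[20,[-50,0,0],[0,0,0]],[20,[-33,-40,8],[0,0,0]],[20,[0,-55,12],[0,0,0]],[20,[0,-55,12],[0,0,0]],[20,[0,-55,12],[0,0,0]],[20,[0,-55,12],[0,0,0]],[20,[0,-45,10],[0,0,0]],[20,[0,-10,2],[0,0,0]],[20,[0,0,0],[0,0,0]],[20,[0,0,0],[0,0,0]]]'; python3 - <<'E'
from h import *
togo([.604,-.116,.095])
im=imaging.camera("wrist"); cv2.imwrite("pics/w2.png",im[:,:,::-1]); p=imaging.camera_params("wrist")
print([(x["pixel"],x["confidence"],hit("wrist",x["pixel"],0,p)) for x in imaging.tip_of("wrist","mat")])
imaging.camera("top")
for x in imaging.cut_out("top","square_stand")[:2]: 
  np.save("sq.npy",x["pixels"]); print(x["box"],x["confidence"]); break
E
```

```text
time: 7.6
position: [0.6003, -0.1186, 0.2963]
tool_rot: [0.111, 0.701, -0.101, 0.697]
ft_force: [-0.0, -0.4, -4.9]
grip_width: 0.0253
TCP [ 0.6003 -0.1186  0.2963] shift [201.3   0.9   4.1]
toolx [-0.002  0.015 -1.   ] jaw [0.297 0.955 0.013] z [ 0.955 -0.297 -0.007] jawdeg 72.7 q6 -1.66 F [-0.  -0.4 -4.9] w 0.0253 t 7.6
[([277.7, 171.7], 0.71, array([ 0.60261685, -0.11436941,  0.        ])), ([251.7, 38.3], 0.36, array([ 0.44474319, -0.09702588,  0.        ]))]
[214.6, 168.6, 66.1, 70.9] 0.85
```

```bash
python3 -m inch '[[20,[50,0,4],[0,0,-0.5]],[20,[50,0,0],[0,0,0]],[20,[50,0,0],[0,0,0]],[20,[30,0,0],[0,0,0]],[20,[14,0,0],[0,0,0]],[20,[0,0,0],[0,0,0]],[20,[0,0,0],[0,0,0]]]'; python3 - <<'E'
from h import *
togo([.604,-.116,.091])
E
```

```text
time: 8.68
position: [0.6106, -0.115, 0.1018]
tool_rot: [0.104, 0.697, -0.102, 0.702]
ft_force: [-1.0, -0.8, -3.9]
grip_width: 0.0254
TCP [ 0.6106 -0.115   0.1018] shift [10.8 -2.9 -6.1]
toolx [ 0.007  0.002 -1.   ] jaw [0.289 0.957 0.004] z [ 0.957 -0.289  0.006] jawdeg 73.2 q6 -1.65 F [-1.  -0.8 -3.9] w 0.0254 t 8.675
```

```bash
python3 -m inch '[[20,[6,-3,-5],[0,0,0]],[20,[2,0,0],[0,0,0]],[20,[0,0,0],[0,0,0]],[20,[0,0,0],[0,0,0]]]'; python3 - <<'E'
from h import *
togo([.604,-.116,.091])
E
```

```text
time: 9.18
position: [0.6066, -0.1175, 0.0969]
tool_rot: [0.104, 0.695, -0.103, 0.704]
ft_force: [0.2, 1.0, -3.8]
grip_width: 0.0254
TCP [ 0.6066 -0.1175  0.0969] shift [ 5.8  0.6 -3. ]
toolx [ 0.013 -0.001 -1.   ] jaw [0.289 0.957 0.003] z [ 0.957 -0.289  0.013] jawdeg 73.2 q6 -1.65 F [ 0.2  1.  -3.8] w 0.0254 t 9.175
```

```bash
python3 -m inch '[[20,[3,0,0],[0,0.6,0]],[20,[2,0,0],[0,0,0]],[20,[1,0,0],[0,0,0]],[20,[0,0,0],[0,0,0]]]'; python3 - <<'E'
from h import *
togo([.604,-.116,.091])
E
```

```text
time: 9.68
position: [0.6075, -0.1179, 0.0914]
tool_rot: [0.104, 0.698, -0.103, 0.701]
ft_force: [-0.5, 0.5, -3.4]
grip_width: 0.0252
TCP [ 0.6075 -0.1179  0.0914] shift [ 0.3  0.8 -3.9]
toolx [ 0.004  0.002 -1.   ] jaw [0.289 0.957 0.003] z [ 0.957 -0.289  0.003] jawdeg 73.2 q6 -1.65 F [-0.5  0.5 -3.4] w 0.0252 t 9.675
```

```bash
python3 -m inch '[[20,[1.5,0,0],[0,0,0]],[20,[1,0,0],[0,0,0]],[20,[0,0,0],[0,0,0]]]'; python3 -m inch '[[20,[1.5,0,0],[0,0,0]],[20,[0,0,0],[0,0,0]]]'
```

```text
time: 10.05
position: [0.6078, -0.1181, 0.0914]
tool_rot: [0.104, 0.698, -0.103, 0.701]
ft_force: [-0.3, 0.0, -2.6]
grip_width: 0.0251
time: 10.3
position: [0.6079, -0.1182, 0.0914]
tool_rot: [0.104, 0.698, -0.103, 0.702]
ft_force: [-1.2, 0.5, -2.5]
grip_width: 0.0259
```

```bash
python3 -m inch '[[20,[3,0,0],[0,0,0]],[20,[0,0,0],[0,0,0]]]'; python3 - <<'E'
from ov import *
im=imaging.camera("side"); cv2.imwrite("pics/s2.png",cv2.resize(im[200:350,260:460,::-1],(800,600)))
E
```

```text
time: 10.55
position: [0.6083, -0.1186, 0.0915]
tool_rot: [0.103, 0.697, -0.103, 0.702]
ft_force: [-0.5, -0.6, -4.1]
grip_width: 0.0255
```

View pics/s2.png

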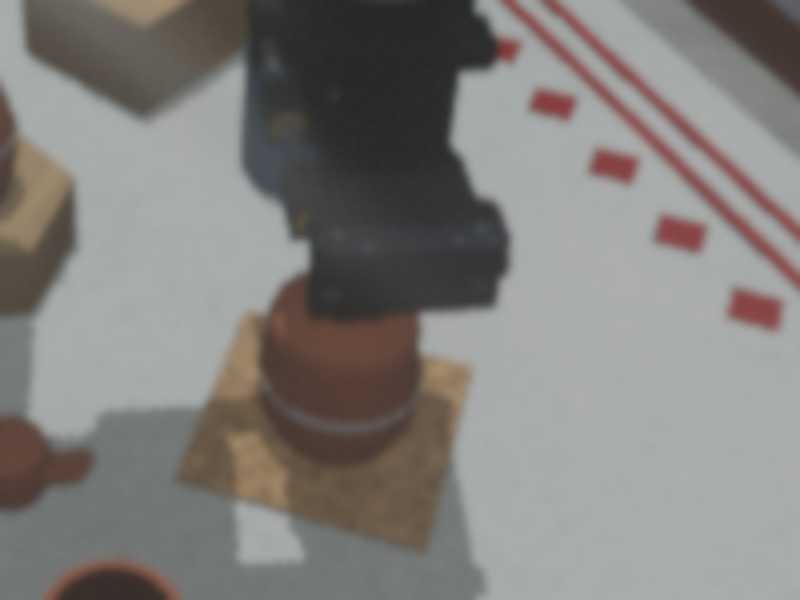

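```bash
python3 -m inch '[[20,[5,0,0],[0,0.3,0]]]';python3 -m inch '[[20,[0,0,0],[0,0,0]]]'
```

```text
time: 10.72
position: [0.6097, -0.12, 0.0903]
tool_rot: [0.102, 0.698, -0.103, 0.701]
ft_force: [-11.1, 1.1, 38.9]
grip_width: 0.0255
time: 10.85
position: [0.6102, -0.1204, 0.0911]
tool_rot: [0.102, 0.697, -0.104, 0.702]
ft_force: [1.0, 0.2, -4.4]
grip_width: 0.0257
```

```bash
python3 -m inch '[[32,[1,0,0],[0,0,0]],[45,[0,0,0],[0,0,0]],[70,[0,0,0],[0,0,0]],[70,[0,0,0],[0,0,0]],[87,[-20,0,0],[0,0,0]],[87,[-40,0,0],[0,0,0]],[87,[-60,0,0],[0,0,0]],[87,[-60,0,0],[0,0,0]],[87,[-40,0,0],[0,0,0]],[87,[0,0,0],[0,0,0]]]'; python3 - <<'E'
from ov import *
togo([.474,.066,.30])
im=imaging.camera("side")[:,:,::-1].copy(); print([(x["pixel"],x["confidence"].__round__(2),hit("side",x["pixel"],.004).round(3)) for x in imaging.tip_of("side","honey_pot")[:2]])
cv2.imwrite("pics/s3.png",im)
m=np.load("sq.npy"); 
# fit square stand silhouette in top (empty)
from scipy.optimize import minimize
p=imaging.camera_params("top")
def cost(v,n,rad,h,m):
    P=np.vstack([poly(v[:2],n,rad,v[2],0),poly(v[:2],n,rad,v[2],h)]); q=proj("top",P,p)
    c=np.zeros(m.shape,np.uint8); cv2.fillConvexPoly(c,(cv2.convexHull(q.astype(np.float32))*16).round().astype(np.int32),1,cv2.LINE_AA,4)
    c=c>0; return 1-(c&m).sum()/(c|m).sum()
best=min((minimize(cost,[.632,.209,y],args=(4,.0742,.07,m),method="Nelder-Mead",options=dict(initial_simplex=[[.632,.209,y],[.64,.209,y],[.632,.217,y],[.632,.209,y+10]])) for y in (20,50,80)),key=lambda r:r.fun)
print("square",best.x,best.fun)
E
```

```text
time: 12.1
position: [0.6095, -0.1198, 0.3128]
tool_rot: [0.102, 0.698, -0.103, 0.701]
ft_force: [0.4, 0.1, -0.6]
grip_width: 0.0866
TCP [ 0.6095 -0.1198  0.3128] shift [  11.9  139.  -183.3]
toolx [ 0.004 -0.002 -1.   ] jaw [ 0.288  0.958 -0.001] z [ 0.958 -0.288  0.004] jawdeg 73.3 q6 -1.65 F [ 0.4  0.1 -0.6] w 0.0866 t 12.1
[([340.2, 302.7], 0.7, array([ 0.605, -0.115,  0.004]))]
square [ 0.63359567  0.20993169 69.99512144] 0.05188845746558424
```

View pics/s3.png

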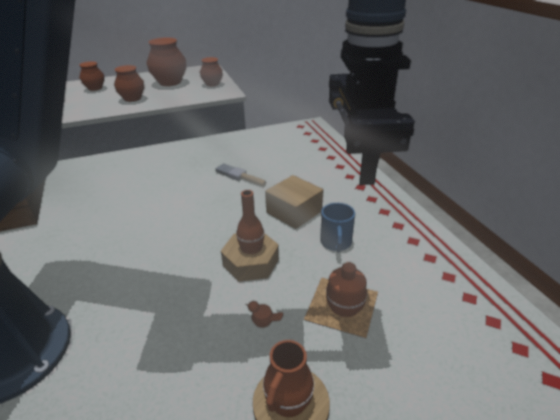

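```bash
python3 -m inch '[[87,[-5,37,-24],[0,0,0]],[87,[-5,37,-24],[0,0,0]],[87,[0,37,-24],[0,0,0]],[87,[0,37,-24],[0,0,0]],[87,[0,0,0],[0,0,0]],[87,[0,0,0],[0,0,0]]]'; python3 - <<'E'
from ov import *
im=imaging.camera("wrist"); p=imaging.camera_params("wrist")
togo([.474,.066,.30])
for x in imaging.tip_of("wrist","vase")[:2]: print(x["confidence"],x["pixel"],hit("wrist",x["pixel"],.045,p))
for x in imaging.tip_of("wrist","hex_stand")[:2]: print("hex",x["confidence"],x["pixel"],hit("wrist",x["pixel"],0,p))
im=im[:,:,::-1].copy()
draw(im,"wrist",[(circ((.474,.066),.013,.185),G),(circ((.474,.066),.03,.087),C),(circ((.474,.066),.055,.045),Y)],p)
cv2.imwrite("pics/w3.png",im)
E
```

```text
time: 12.95
position: [0.5499, 0.0549, 0.3045]
tool_rot: [0.104, 0.711, -0.103, 0.688]
ft_force: [0.6, 0.4, 0.4]
grip_width: 0.0869
TCP [0.5498 0.0548 0.3045] shift [  7.  -11.3 -75.5]
toolx [-0.033  0.007 -0.999] jaw [ 0.291  0.957 -0.003] z [ 0.956 -0.291 -0.033] jawdeg 73.1 q6 -1.38 F [-1.2 -0.4 -0.5] w 0.0869 t 13.0
0.77 [270.6, 117.5] [0.47802699 0.06799825 0.045     ]
```

View pics/w3.png

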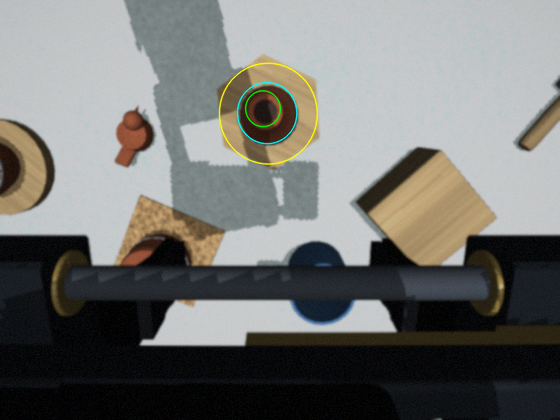

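```bash
python3 -m inch '[[87,[0,-6,-37],[0,-1.9,0]],[87,[0,-5,-36],[0,0,0]],[70,[0,0,0],[0,0,0]],[70,[0,0,0],[0,0,0]]]'; python3 - <<'E'
from ov import *
togo([.4765,.067,.141])
E
```

```text
time: 13.6
position: [0.4787, 0.0611, 0.3057]
tool_rot: [0.105, 0.697, -0.108, 0.701]
ft_force: [-0.7, 0.5, -0.7]
grip_width: 0.0749
TCP [0.4787 0.0611 0.3057] shift [164.7   5.5  -4.7]
toolx [ 0.004 -0.004 -1.   ] jaw [ 0.298  0.955 -0.003] z [ 0.955 -0.298  0.005] jawdeg 72.7 q6 -1.37 F [-0.7  0.5 -0.7] w 0.0749 t 13.6
```

```bash
python3 -m inch '[[70,[40,5,-5],[0,0,0]],[70,[40,0,0],[0,0,0]],[70,[40,0,0],[0,0,0]],[70,[30,0,0],[0,0,0]],[50,[10,0,0],[0,0,0]],[50,[0,0,0],[0,0,0]]]'; python3 - <<'E'
from ov import *
togo([.4765,.067,.141])
im=imaging.camera("top"); cv2.imwrite("pics/t2.png",im[:,:,::-1])
E
```

```text
time: 14.35
position: [0.489, 0.0626, 0.1426]
tool_rot: [0.107, 0.692, -0.11, 0.705]
ft_force: [-0.0, 0.1, 0.2]
grip_width: 0.0573
TCP [0.489  0.0626 0.1426] shift [  1.4   0.4 -13.3]
toolx [ 0.018 -0.006 -1.   ] jaw [ 0.303  0.953 -0.001] z [ 0.953 -0.303  0.019] jawdeg 72.4 q6 -1.36 F [-0.   0.1  0.2] w 0.0573 t 14.35
```

```bash
python3 -m inch '[[50,[1,0,-13],[0,1.1,0]],[50,[0,0,0],[0,0,0]],[50,[0,0,0],[0,0,0]]]'; python3 - <<'E'
from ov import *
togo([.4765,.067,.141])
E
```

```text
time: 14.78
position: [0.478, 0.0667, 0.1445]
tool_rot: [0.108, 0.697, -0.108, 0.701]
ft_force: [-0.6, 0.2, 0.3]
grip_width: 0.05
TCP [0.478  0.0667 0.1445] shift [ 3.5 -0.2 -1.6]
toolx [ 0.005 -0.001 -1.   ] jaw [0.303 0.953 0.001] z [ 0.953 -0.303  0.005] jawdeg 72.4 q6 -1.36 F [-0.6  0.2  0.3] w 0.05 t 14.775
```

```bash
python3 -m inch '[[36,[0,0,-1],[0,0.3,0]],[20,[0,0,0],[0,0,0]],[20,[0,0,0],[0,0,0]],[20,[0,0,0],[0,0,0]],[20,[0,0,0],[0,0,0]]]' 25; python3 - <<'E'
from ov import *
togo([.4765,.067,.141])
E
```

```text
time: 15.4
position: [0.4775, 0.0669, 0.1453]
tool_rot: [0.108, 0.698, -0.108, 0.699]
ft_force: [0.6, -0.5, 0.9]
grip_width: 0.0252
TCP [0.4775 0.0669 0.1453] shift [ 4.3 -0.2 -1. ]
toolx [ 0.002  0.001 -1.   ] jaw [0.302 0.953 0.001] z [ 0.953 -0.302  0.001] jawdeg 72.4 q6 -1.36 F [ 0.6 -0.5  0.9] w 0.0252 t 15.4
```

```bash
python3 -m inch '[[20,[-15,0,0],[0,0,0]],[20,[-40,0,0],[0,0,0]],[20,[-50,0,0],[0,0,0]],[20,[-50,0,0],[0,0,0]],[20,[0,45,26],[0,0,0]],[20,[0,45,26],[0,0,0]],[20,[0,45,26],[0,0,0]],[20,[0,45,26],[0,0,0]],[20,[0,0,0],[0,0,0]],[20,[0,0,0],[0,0,0]]]'; python3 - <<'E'
from ov import *
togo([.6336,.2099,.18])
E
```

```text
time: 16.65
position: [0.6295, 0.2106, 0.2952]
tool_rot: [0.109, 0.705, -0.11, 0.693]
ft_force: [0.1, -0.3, -1.8]
grip_width: 0.0256
TCP [0.6295 0.2106 0.2952] shift [115.1   1.1   6.1]
toolx [-0.017  0.001 -1.   ] jaw [ 0.305  0.952 -0.004] z [ 0.952 -0.305 -0.017] jawdeg 72.3 q6 -1.11 F [ 0.1 -0.3 -1.8] w 0.0256 t 16.65
```

```bash
python3 -m inch '[[20,[40,1,6],[0,0,0]],[20,[35,0,0],[0,0,0]],[20,[25,0,0],[0,0,0]],[20,[0,0,0],[0,0,0]],[20,[0,0,0],[0,0,0]]]'; python3 - <<'E'
from ov import *
togo([.6336,.2099,.1705])
im=imaging.camera("top"); m=None
for x in imaging.cut_out("top","hex_stand")[:1]: print(x["box"],x["confidence"]); np.save("hex.npy",x["pixels"])
E
```

```text
time: 17.27
position: [0.6302, 0.2059, 0.1938]
tool_rot: [0.109, 0.705, -0.111, 0.691]
ft_force: [-0.3, -1.1, -3.0]
grip_width: 0.0254
TCP [0.6302 0.2059 0.1938] shift [23.3  5.   2.5]
toolx [-0.02  0.   -1.  ] jaw [ 0.309  0.951 -0.006] z [ 0.951 -0.309 -0.019] jawdeg 72.0 q6 -1.11 F [-0.3 -1.1 -3. ] w 0.0254 t 17.275
[280.4, 248.1, 54.9, 55.0] 0.9
```

```bash
python3 -m inch '[[20,[12,5,2.5],[0,-1.2,0]],[20,[3,0,0],[0,0,0]],[20,[0,0,0],[0,0,0]],[20,[0,0,0],[0,0,0]]]'; python3 - <<'E'
from ov import *
togo([.6336,.2099,.1705])
E
```

```text
time: 17.88
position: [0.6365, 0.2101, 0.1838]
tool_rot: [0.109, 0.695, -0.112, 0.702]
ft_force: [-0.3, 0.2, -2.2]
grip_width: 0.0258
TCP [0.6365 0.2101 0.1838] shift [13.3 -1.1 -2.8]
toolx [ 0.009 -0.005 -1.   ] jaw [ 0.309  0.951 -0.002] z [ 0.951 -0.309  0.01 ] jawdeg 72.0 q6 -1.1 F [-0.3  0.2 -2.2] w 0.0258 t 17.875
```

```bash
python3 -m inch '[[20,[5,-1,-3],[0,0.4,0]],[20,[4,0,0],[0,0,0]],[20,[2,0,0],[0,0,0]],[20,[0,0,0],[0,0,0]]]'; python3 - <<'E'
from ov import *
togo([.6336,.2099,.1705])
E
```

```text
time: 18.38
position: [0.6333, 0.2098, 0.1724]
tool_rot: [0.11, 0.698, -0.111, 0.699]
ft_force: [0.4, -0.8, -2.8]
grip_width: 0.0247
TCP [0.6333 0.2098 0.1724] shift [1.9 0.2 0.3]
toolx [ 0.002 -0.003 -1.   ] jaw [ 0.309  0.951 -0.002] z [ 0.951 -0.309  0.002] jawdeg 72.0 q6 -1.1 F [ 0.4 -0.8 -2.8] w 0.0247 t 18.375
```

```bash
python3 -m inch '[[20,[1.5,0,0],[0,0,0]],[20,[1,0,0],[0,0,0]]]'; python3 -m inch '[[20,[2,0,0],[0,0,0]]]'
```

```text
time: 18.62
position: [0.6336, 0.2098, 0.1705]
tool_rot: [0.11, 0.697, -0.111, 0.699]
ft_force: [-1.3, -0.8, 2.8]
grip_width: 0.0255
time: 18.75
position: [0.6339, 0.2098, 0.1705]
tool_rot: [0.11, 0.697, -0.111, 0.7]
ft_force: [-3.8, -1.1, 11.3]
grip_width: 0.0253
```

```bash
python3 -m inch '[[32,[0,0,0],[0,0,0]],[45,[0,0,0],[0,0,0]],[70,[0,0,0],[0,0,0]],[70,[0,0,0],[0,0,0]],[70,[-20,0,0],[0,0,0]],[87,[-50,0,0],[0,0,0]],[87,[-50,0,0],[0,0,0]],[87,[-40,0,0],[0,0,0]],[87,[0,0,0],[0,0,0]]]'; python3 -m inch '[[87,[0,-55,3],[0,0,0]],[87,[0,-55,3],[0,0,0]],[87,[0,-55,3],[0,0,0]],[87,[0,-55,3],[0,0,0]],[87,[0,-55,3],[0,0,0]],[87,[0,-55,3],[0,0,0]],[87,[0,-55,3],[0,0,0]],[87,[0,-55,3],[0,0,0]],[87,[0,-55,3],[0,0,0]],[87,[0,-20,0],[0,0,0]],[87,[0,0,0],[0,0,0]],[87,[0,0,0],[0,0,0]]]'; python3 - <<'E'
from ov import *
togo([.51,-.29,.32])
im=imaging.camera("wrist"); p=imaging.camera_params("wrist"); cv2.imwrite("pics/w4.png",im[:,:,::-1])
for n,z in [("jug",.02),("round_stand",0)]:
  for x in imaging.tip_of("wrist",n)[:2]: print(n,round(x["confidence"],2),x["pixel"],hit("wrist",x["pixel"],z,p))
E
```

```text
time: 19.88
position: [0.6341, 0.2103, 0.3345]
tool_rot: [0.11, 0.697, -0.111, 0.7]
ft_force: [-0.4, -0.1, 0.3]
grip_width: 0.0864
time: 21.38
position: [0.4917, -0.2977, 0.3166]
tool_rot: [0.112, 0.705, -0.106, 0.692]
ft_force: [0.1, 1.2, 0.9]
grip_width: 0.0872
TCP [ 0.4917 -0.2977  0.3166] shift [-3.6 13.  15. ]
toolx [-0.017  0.011 -1.   ] jaw [0.306 0.952 0.005] z [ 0.952 -0.305 -0.02 ] jawdeg 72.2 q6 -2.0 F [0.1 1.2 0.9] w 0.0872 t 21.375
jug 0.91 [281.1, 120.1] [ 0.43059444 -0.27141398  0.02      ]
```

View pics/w4.png

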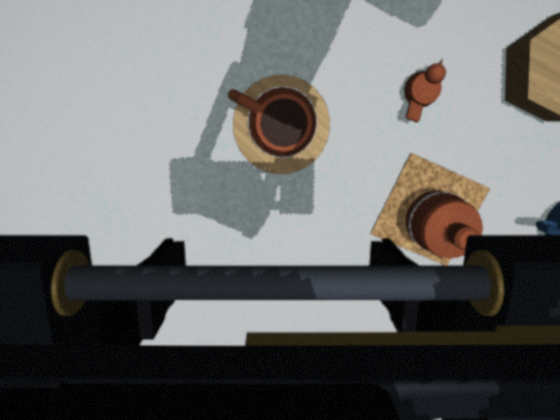

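```bash
python3 - <<'E'
from ov import *
p=imaging.camera_params("wrist")
a=hit("wrist",(283,122),.132,p); b=hit("wrist",(234,94.5),.12,p); print(a,b,np.degrees(np.arctan2(*(b-a)[[1,0]])),np.linalg.norm(b-a))
print("round",hit("wrist",(281.5,124),.02,p))
from scipy.optimize import minimize
q=imaging.camera_params("top"); m=np.load("hex.npy")
def cost(v,n,rad,h,m):
    P=np.vstack([poly(v[:2],n,rad,v[2],0),poly(v[:2],n,rad,v[2],h)]); u=proj("top",P,q)
    c=np.zeros(m.shape,np.uint8); cv2.fillConvexPoly(c,(cv2.convexHull(u.astype(np.float32))*16).round().astype(np.int32),1,cv2.LINE_AA,4)
    c=c>0; return 1-(c&m).sum()/(c|m).sum()
best=min((minimize(cost,[.474,.067,y],args=(6,.0635,.045,m),method="Nelder-Mead",options=dict(initial_simplex=[[.474,.067,y],[.482,.067,y],[.474,.075,y],[.474,.067,y+10]])) for y in (0,20,40)),key=lambda r:r.fun)
print("hex",best.x,best.fun)
E
```

```text
[ 0.43313213 -0.27227721  0.132     ] [ 0.39500336 -0.30850702  0.12      ] -136.46289970890436 0.05394815076425135
round [ 0.43576082 -0.27278059  0.02      ]
hex [ 0.47370338  0.06765636 46.49950796] 0.0578411405295316
```

```bash
python3 -m inch '[[87,[0,0,0],[9.9,0,0]],[87,[0,0,0],[9.9,0,0]],[87,[0,0,0],[9.9,0,0]],[87,[0,0,0],[9.9,0,0]],[87,[0,0,0],[9.9,0,0]],[87,[0,0,0],[9.9,0,0]],[87,[0,0,0],[9.9,0,0]],[87,[0,0,0],[9.9,0,0]],[87,[0,0,0],[9.9,0,0]],[87,[0,0,0],[9.9,0,0]],[87,[0,0,0],[9.9,0,0]],[87,[0,0,0],[9.9,0,0]]]'; python3 - <<'E'
from ov import *
togo([.433,-.272,.25])
E
```

```text
time: 23.02
position: [0.4987, -0.2811, 0.3209]
tool_rot: [-0.66, -0.251, 0.665, -0.243]
ft_force: [0.7, 0.1, 0.7]
grip_width: 0.087
TCP [ 0.4987 -0.2811  0.3209] shift [ 71.8 -48.9  43.4]
toolx [-0.011  0.009 -1.   ] jaw [ 0.655 -0.756 -0.014] z [-0.756 -0.655  0.003] jawdeg -49.1 q6 0.15 F [0.7 0.1 0.7] w 0.087 t 23.025
```

```bash
python3 -m inch '[[87,[20,-49,43],[-2.6,0,0.8]],[87,[40,0,0],[0,0,0]],[87,[0,0,0],[0,0,0]],[87,[0,0,0],[0,0,0]]]'; python3 - <<'E'
from ov import *
togo([.433,-.272,.103])
E
```

```text
time: 23.52
position: [0.4404, -0.2699, 0.2651]
tool_rot: [0.656, 0.262, -0.656, 0.267]
ft_force: [0.4, 0.1, -0.2]
grip_width: 0.0872
TCP [ 0.4404 -0.2699  0.2651] shift [162.1  -4.6   6.5]
toolx [ 0.003 -0.006 -1.   ] jaw [ 0.694 -0.72   0.006] z [-0.72  -0.694  0.002] jawdeg -46.0 q6 0.04 F [ 0.4  0.1 -0.2] w 0.0872 t 23.525
```

```bash
python3 -m inch '[[87,[50,-4.5,6.5],[0,0,0]],[87,[45,0,0],[0,0,0]],[87,[0,0,0],[0,0,0]],[87,[0,0,0],[0,0,0]]]'; python3 - <<'E'
from ov import *
togo([.433,-.272,.103])
E
```

```text
time: 24.02
position: [0.4409, -0.2767, 0.1759]
tool_rot: [0.658, 0.258, -0.652, 0.274]
ft_force: [0.5, 0.6, -0.5]
grip_width: 0.087
TCP [ 0.4409 -0.2767  0.1759] shift [ 72.7 -10.7   2.3]
toolx [ 0.016 -0.019 -1.   ] jaw [ 0.697 -0.717  0.025] z [-0.717 -0.697  0.001] jawdeg -45.8 q6 0.03 F [ 0.5  0.6 -0.5] w 0.087 t 24.025
```

```bash
python3 -m inch '[[87,[30,-11,2],[0,0,-1.4]],[87,[0,0,0],[0,0,0]],[87,[0,0,0],[0,0,0]]]'; python3 - <<'E'
from ov import *
togo([.433,-.272,.103])
E
```

```text
time: 24.4
position: [0.4373, -0.2747, 0.1521]
tool_rot: [0.657, 0.261, -0.653, 0.271]
ft_force: [0.6, -0.2, 0.3]
grip_width: 0.0873
TCP [ 0.4373 -0.2747  0.1521] shift [49.  -5.7  1.1]
toolx [ 0.01  -0.011 -1.   ] jaw [ 0.698 -0.716  0.015] z [-0.717 -0.698  0.001] jawdeg -45.8 q6 0.02 F [ 0.6 -0.2  0.3] w 0.0873 t 24.4
```

```bash
python3 -m inch '[[87,[15,-6,1],[0,0,-1.1]],[87,[15,-1,0],[0,0,-0.4]],[87,[14,0,0],[0,0,0]],[87,[0,0,0],[0,0,0]],[87,[0,0,0],[0,0,0]]]'; python3 - <<'E'
from ov import *
togo([.433,-.272,.103])
im=imaging.camera("side"); cv2.imwrite("pics/s4.png",cv2.resize(im[270:420,190:390,::-1],(800,600)))
E
```

```text
time: 25.02
position: [0.4326, -0.2713, 0.1068]
tool_rot: [-0.654, -0.269, 0.657, -0.263]
ft_force: [-0.4, 0.3, -0.9]
grip_width: 0.087
TCP [ 0.4326 -0.2713  0.1068] shift [3.8 0.8 0.2]
toolx [-0.007  0.006 -1.   ] jaw [ 0.698 -0.716 -0.009] z [-0.716 -0.698  0.001] jawdeg -45.8 q6 0.02 F [-0.4  0.3 -0.9] w 0.087 t 25.025
```

View pics/s4.png

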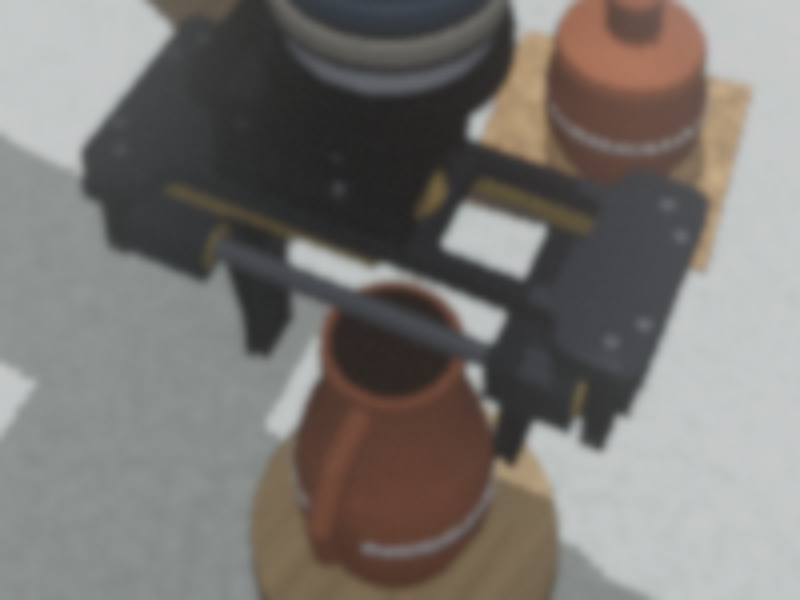

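```bash
python3 -m inch '[[75,[5,0.5,0],[0,0,0.5]],[65,[0,0,0],[0,0,0]],[56,[0,0,0],[0,0,0]],[45,[0,0,0],[0,0,0]],[45,[0,0,0],[0,0,0]],[45,[0,0,0],[0,0,0]]]' 30; python3 - <<'E'
from ov import *
togo([.433,-.272,.103])
E
```

```text
time: 25.82
position: [0.4334, -0.2721, 0.1024]
tool_rot: [0.655, 0.265, -0.655, 0.267]
ft_force: [0.1, 0.2, -0.9]
grip_width: 0.0513
TCP [ 0.4334 -0.2721  0.1024] shift [-0.7 -0.3  0.2]
toolx [ 0.001 -0.002 -1.   ] jaw [ 0.698 -0.716  0.003] z [-0.716 -0.698  0.001] jawdeg -45.8 q6 0.02 F [ 0.1  0.2 -0.9] w 0.0513 t 25.825
```

```bash
python3 -m inch '[[45,[-15,0,0],[0,0,0]],[45,[-45,0,0],[0,0,0]],[45,[-50,0,0],[0,0,0]],[45,[-30,0,0],[0,0,0]],[45,[0,-31,-38],[0,0,0]],[45,[0,-31,-38],[0,0,0]],[45,[0,-31,-38],[0,0,0]],[45,[0,-31,-38],[0,0,0]],[45,[0,-31,-38],[0,0,0]],[45,[0,-31,-38],[0,0,0]],[45,[0,0,0],[0,0,0]],[45,[0,0,0],[0,0,0]]]'; python3 - <<'E'
from ov import *
togo([.474,.067,.1274])
E
```

```text
time: 27.32
position: [0.4647, 0.03, 0.2531]
tool_rot: [0.656, 0.265, -0.655, 0.266]
ft_force: [0.2, 0.8, -3.6]
grip_width: 0.0513
TCP [0.4647 0.03   0.2531] shift [125.7 -20.5 -32.3]
toolx [ 0.003 -0.002 -1.   ] jaw [ 0.696 -0.718  0.003] z [-0.718 -0.696 -0.001] jawdeg -45.9 q6 0.63 F [ 0.2  0.8 -3.6] w 0.0513 t 27.325
```

```bash
python3 -m inch '[[45,[30,-20,-32],[0,0,0]],[45,[40,0,0],[0,0,0]],[45,[30,0,0],[0,0,0]],[45,[0,0,0],[0,0,0]],[45,[0,0,0],[0,0,0]]]'; python3 - <<'E'
from ov import *
togo([.474,.067,.1274])
imaging.camera("top")
for x in imaging.cut_out("top","round_stand")[:1]: print(x["box"],x["confidence"],hit("top",x["box"][:2],.012))
for x in imaging.tip_of("top","round_stand")[:1]: print(x,hit("top",x["pixel"],0))
E
```

```text
time: 27.95
position: [0.4779, 0.0611, 0.1537]
tool_rot: [0.659, 0.26, -0.654, 0.265]
ft_force: [0.9, -0.5, -3.5]
grip_width: 0.0514
TCP [0.4779 0.0611 0.1537] shift [26.3 -7.2 -1.2]
toolx [ 0.01  -0.004 -1.   ] jaw [ 0.689 -0.724  0.01 ] z [-0.724 -0.689 -0.004] jawdeg -46.4 q6 0.71 F [ 0.9 -0.5 -3.5] w 0.0514 t 27.95
[434.4, 267.4, 61.6, 54.6] 0.66 [ 0.43639996 -0.27123643  0.012     ]
{'pixel': [435.2, 269.3], 'confidence': 0.74} [ 0.43199902 -0.27711086  0.        ]
```

```bash
python3 -m inch '[[45,[12,-7,-1],[0,-0.2,-0.6]],[45,[6,0,0],[0,0,0]],[45,[0,0,0],[0,0,0]],[45,[0,0,0],[0,0,0]]]'; python3 - <<'E'
from ov import *
togo([.474,.067,.1274])
E
```

```text
time: 28.6
position: [0.4745, 0.0677, 0.1362]
tool_rot: [0.658, 0.263, -0.655, 0.263]
ft_force: [-0.2, -0.5, -4.0]
grip_width: 0.0518
TCP [0.4745 0.0677 0.1362] shift [8.8 0.2 0.9]
toolx [ 0.003  0.001 -1.   ] jaw [ 0.69  -0.724  0.001] z [-0.724 -0.69  -0.003] jawdeg -46.3 q6 0.71 F [-0.2 -0.5 -4. ] w 0.0518 t 28.6
```

```bash
python3 -m inch '[[45,[4,0,1],[0,0,0]],[45,[3,0,0],[0,0,0]],[45,[0.5,0,0],[0,0,0]],[45,[0,0,0],[0,0,0]]]'; python3 -m inch '[[45,[1.5,0,0],[0,0,0]]]';python3 -m inch '[[45,[1.5,0,0],[0,0,0]]]'
```

```text
time: 29.1
position: [0.474, 0.0669, 0.1283]
tool_rot: [0.658, 0.263, -0.655, 0.263]
ft_force: [-0.6, -0.4, -3.4]
grip_width: 0.0511
time: 29.22
position: [0.4746, 0.0671, 0.1273]
tool_rot: [0.658, 0.263, -0.655, 0.263]
ft_force: [-1.9, 2.2, 8.1]
grip_width: 0.0514
time: 29.35
position: [0.4748, 0.0672, 0.1272]
tool_rot: [0.659, 0.263, -0.654, 0.263]
ft_force: [-4.6, 0.4, 18.1]
grip_width: 0.0513
```

```bash
python3 -m inch '[[58,[0,0,0],[0,0,0]],[75,[0,0,0],[0,0,0]],[87,[0,0,0],[0,0,0]],[87,[0,0,0],[0,0,0]],[87,[-30,0,0],[0,0,0]],[87,[-50,0,0],[0,0,0]],[87,[-50,0,0],[0,0,0]],[87,[-35,0,0],[0,0,0]],[87,[0,0,0],[0,0,0]]]'; python3 -m inch '[[87,[0,46,20],[0,0,0]],[87,[0,46,20],[0,0,0]],[87,[0,46,20],[0,0,0]],[87,[0,46,20],[0,0,0]],[87,[0,46,20],[0,0,0]],[87,[0,0,0],[0,0,0]],[87,[0,0,0],[0,0,0]]]'; python3 - <<'E'
from ov import *
togo([.6102,-.1204,.25])
im=imaging.camera("wrist")[:,:,::-1].copy(); p=imaging.camera_params("wrist")
for x in imaging.tip_of("wrist","honey_pot")[:2]: print(x["confidence"],x["pixel"],hit("wrist",x["pixel"],.004,p))
draw(im,"wrist",[(circ((.6102,-.1204),.013,.11),G),(circ((.6102,-.1204),.036,.07),C)],p)
cv2.imwrite("pics/w5.png",im)
E
```

```text
time: 30.48
position: [0.4745, 0.0667, 0.2971]
tool_rot: [0.659, 0.262, -0.654, 0.263]
ft_force: [-0.5, -0.4, -0.1]
grip_width: 0.087
time: 31.35
position: [0.558, -0.1727, 0.2848]
tool_rot: [-0.654, -0.268, 0.658, -0.259]
ft_force: [-0.2, 0.4, 0.4]
grip_width: 0.0868
TCP [ 0.558  -0.1727  0.2848] shift [ 34.8  -1.1 -73.9]
toolx [-0.011  0.011 -1.   ] jaw [ 0.691 -0.722 -0.015] z [-0.722 -0.692  0.   ] jawdeg -46.2 q6 0.31 F [-0.2  0.4  0.4] w 0.0868 t 31.35
0.79 [277.1, 103.2] [ 0.61147459 -0.11498832  0.004     ]
```

View pics/w5.png

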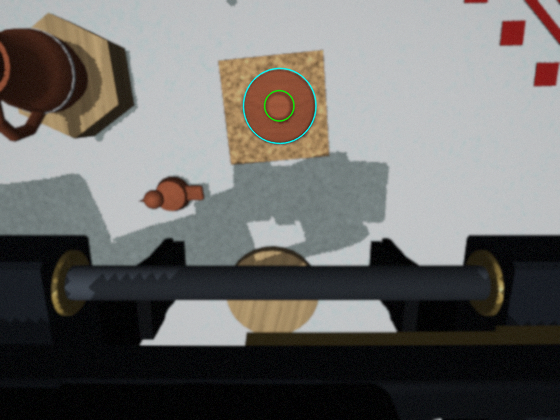

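```bash
python3 -m inch '[[87,[0,-1,-37],[0,0,0.5]],[70,[20,0,-37],[0,0,0]],[60,[40,0,0],[0,0,0]],[60,[40,0,0],[0,0,0]],[55,[25,0,0],[0,0,0]],[50,[0,0,0],[0,0,0]],[50,[0,0,0],[0,0,0]]]'; python3 - <<'E'
from ov import *
togo([.6102,-.1204,.091])
E
```

```text
time: 32.33
position: [0.6111, -0.1086, 0.1603]
tool_rot: [0.655, 0.269, -0.654, 0.267]
ft_force: [0.2, -0.2, 1.5]
grip_width: 0.051
TCP [ 0.6111 -0.1086  0.1603] shift [69.3  8.   9.1]
toolx [-0.     0.003 -1.   ] jaw [ 0.701 -0.714 -0.002] z [-0.714 -0.701 -0.002] jawdeg -45.5 q6 0.44 F [ 0.2 -0.2  1.5] w 0.051 t 32.325
```

```bash
python3 -m inch '[[50,[15,8,9],[0,0,0]],[50,[20,0,0],[0,0,0]],[50,[0,0,0],[0,0,0]],[50,[0,0,0],[0,0,0]]]'; python3 - <<'E'
from ov import *
togo([.6102,-.1204,.091])
E
```

```text
time: 32.83
position: [0.6128, -0.1236, 0.1279]
tool_rot: [0.657, 0.266, -0.652, 0.269]
ft_force: [-0.5, -0.3, 1.1]
grip_width: 0.05
TCP [ 0.6128 -0.1236  0.1279] shift [36.8 -4.3 -0.3]
toolx [ 0.008 -0.001 -1.   ] jaw [ 0.701 -0.713  0.006] z [-0.713 -0.701 -0.005] jawdeg -45.5 q6 0.41 F [-0.5 -0.3  1.1] w 0.05 t 32.825
```

```bash
python3 -m inch '[[50,[15,-4,0],[0,-0.3,-0.4]],[50,[14,0,0],[0,0,0]],[50,[7,0,0],[0,0,0]],[50,[0,0,0],[0,0,0]],[50,[0,0,0],[0,0,0]]]'; python3 - <<'E'
from ov import *
togo([.6102,-.1204,.091])
E
```

```text
time: 33.45
position: [0.6104, -0.121, 0.09]
tool_rot: [-0.654, -0.268, 0.655, -0.268]
ft_force: [-0.0, 0.2, -0.4]
grip_width: 0.0503
TCP [ 0.6104 -0.121   0.09  ] shift [-1.  -0.6 -0.3]
toolx [-0. -0. -1.] jaw [ 0.701 -0.713  0.   ] z [-0.713 -0.701  0.   ] jawdeg -45.5 q6 0.42 F [-0.   0.2 -0.4] w 0.0503 t 33.45
```

```bash
python3 -m inch '[[35,[0,0,0],[0,0,0]],[20,[0,0,0],[0,0,0]],[20,[0,0,0],[0,0,0]],[20,[0,0,0],[0,0,0]],[20,[0,0,0],[0,0,0]]]' 25; python3 - <<'E'
from ov import *
togo([.4355,-.2735,.107])
E
```

```text
time: 34.08
position: [0.6105, -0.1207, 0.0909]
tool_rot: [0.655, 0.268, -0.654, 0.268]
ft_force: [-0.4, 0.4, 0.5]
grip_width: 0.0254
TCP [ 0.6105 -0.1207  0.0909] shift [-16.2 -13.6 231.9]
toolx [ 0.001 -0.    -1.   ] jaw [ 0.701 -0.713  0.   ] z [-0.713 -0.701 -0.   ] jawdeg -45.5 q6 0.42 F [-0.4  0.4  0.5] w 0.0254 t 34.075
```

```bash
python3 -m inch '[[20,[-15,0,0],[0,0,0]],[20,[-45,0,0],[0,0,0]],[20,[-50,0,0],[0,0,0]],[20,[0,-3,46],[0,0,0]],[20,[0,-3,46],[0,0,0]],[20,[0,-3,46],[0,0,0]],[20,[0,-3,46],[0,0,0]],[20,[0,-2,46],[0,0,0]],[20,[0,0,0],[0,0,0]],[20,[0,0,0],[0,0,0]]]'; python3 - <<'E'
from ov import *
togo([.4355,-.2735,.107])
imaging.camera("top")
for x in imaging.tip_of("top","round_stand")[:1]: print(x,hit("top",x["pixel"],0))
E
```

```text
time: 35.33
position: [0.4318, -0.2767, 0.2082]
tool_rot: [0.654, 0.267, -0.654, 0.27]
ft_force: [-1.0, -0.3, -3.8]
grip_width: 0.0254
TCP [ 0.4318 -0.2767  0.2082] shift [ 1.012e+02 -1.000e-01 -5.100e+00]
toolx [ 0.002 -0.005 -1.   ] jaw [ 0.702 -0.712  0.005] z [-0.712 -0.702  0.002] jawdeg -45.4 q6 0.01 F [-1.  -0.3 -3.8] w 0.0254 t 35.325
{'pixel': [430.7, 271.1], 'confidence': 0.91} [ 0.427865   -0.26687563  0.        ]
```

```bash
python3 -m inch '[[20,[35,0,-5],[0,0,0]],[20,[35,0,0],[0,0,-0.3]],[20,[15,0,0],[0,0,0]],[20,[0,0,0],[0,0,0]],[20,[0,0,0],[0,0,0]]]'; python3 - <<'E'
from ov import *
togo([.4355,-.2735,.107])
E
```

```text
time: 36.05
position: [0.442, -0.2709, 0.1223]
tool_rot: [0.653, 0.27, -0.652, 0.274]
ft_force: [0.2, 0.2, -3.8]
grip_width: 0.0256
TCP [ 0.442  -0.2709  0.1223] shift [15.3 -2.9  6.5]
toolx [ 0.003 -0.005 -1.   ] jaw [ 0.71  -0.704  0.006] z [-0.704 -0.71   0.001] jawdeg -44.8 q6 0.02 F [ 0.2  0.2 -3.8] w 0.0256 t 36.05
```

```bash
python3 -m inch '[[20,[6,-3,6.5],[0,0,-0.3]],[20,[3,0,0],[0,0,0]],[20,[0,0,0],[0,0,0]],[20,[0,0,0],[0,0,0]]]'; python3 - <<'E'
from ov import *
togo([.4355,-.2735,.107])
E
```

```text
time: 36.55
position: [0.4361, -0.2745, 0.1148]
tool_rot: [0.653, 0.27, -0.652, 0.273]
ft_force: [0.5, 0.1, -4.5]
grip_width: 0.0257
TCP [ 0.4361 -0.2745  0.1148] shift [ 7.8 -1.1 -0.3]
toolx [ 0.002 -0.004 -1.   ] jaw [ 0.71  -0.704  0.004] z [-0.704 -0.71   0.001] jawdeg -44.8 q6 0.0 F [ 0.5  0.1 -4.5] w 0.0257 t 36.55
```

```bash
python3 -m inch '[[20,[4,-1,0],[0,0,-0.2]],[20,[2,0,0],[0,0,0]],[20,[0,0,0],[0,0,0]]]'; python3 -m inch '[[20,[1.5,0,0],[0,0,0]]]';python3 -m inch '[[20,[1.5,0,0],[0,0,0]]]'
```

```text
time: 36.92
position: [0.4355, -0.2739, 0.1086]
tool_rot: [-0.653, -0.271, 0.653, -0.272]
ft_force: [-0.2, 0.4, -4.4]
grip_width: 0.0257
time: 37.05
position: [0.4356, -0.2747, 0.1079]
tool_rot: [-0.652, -0.271, 0.653, -0.273]
ft_force: [-3.8, -1.1, 12.0]
grip_width: 0.0254
time: 37.17
position: [0.4353, -0.2753, 0.1077]
tool_rot: [-0.652, -0.271, 0.653, -0.274]
ft_force: [-4.4, -0.7, 11.0]
grip_width: 0.0255
```

Contact. Release, lift and retreat, then check.

```bash
python3 -m inch '[[34,[0,0,0],[0,0,0]],[50,[0,0,0],[0,0,0]],[70,[0,0,0],[0,0,0]],[70,[0,0,0],[0,0,0]],[70,[-20,0,0],[0,0,0]],[80,[-50,0,0],[0,0,0]],[80,[-60,0,0],[0,0,0]],[80,[-60,0,0],[0,0,0]],[80,[-30,0,0],[0,0,0]],[80,[0,45,45],[0,0,0]],[80,[0,40,40],[0,0,0]],[80,[0,0,0],[0,0,0]]]'; python3 - <<'E'
from ov import *
togo([.4,-.4,.3])
S={"honey_pot":(.0200,(.4355,-.2735)),"jug":(.045,(.474,.067)),"vase":(.07,(.6336,.2099))}
for c in ("top","side"):
    im=imaging.camera(c)[:,:,::-1].copy(); p=imaging.camera_params(c)
    for n,(z,t) in S.items():
        for x in imaging.tip_of(c,n)[:1]: print(c,n,round(x["confidence"],2),hit(c,x["pixel"],z,p).round(3),"stand",t)
    if c=="top": draw(im,c,[(poly((.6336,.2099),4,.0742,70,.07),Y),(poly((.4737,.0677),6,.0635,46.5,.045),Y),(circ((.4355,-.2735),.06,.02),Y),(circ((.6336,.2099),.013,.21),G),(circ((.4737,.0677),.026,.157),G),(circ((.4355,-.2735),.036,.086),G)],p); im=cv2.resize(im[100:330,140:500],(800,511))
    cv2.imwrite(f"pics/f_{c}.png",im)
E
```

```text
time: 38.67
position: [0.4379, -0.3952, 0.337]
tool_rot: [0.653, 0.27, -0.652, 0.277]
ft_force: [0.2, 0.8, -0.6]
grip_width: 0.0798
TCP [ 0.4379 -0.3952  0.337 ] shift [ 36.9 -24.   29.9]
toolx [ 0.005 -0.008 -1.   ] jaw [ 0.713 -0.701  0.009] z [-0.701 -0.713  0.003] jawdeg -44.5 q6 -0.15 F [ 0.2  0.8 -0.6] w 0.0798 t 38.675
top honey_pot 0.65 [ 0.424 -0.279  0.02 ] stand (0.4355, -0.2735)
top jug 0.92 [0.473 0.066 0.045] stand (0.474, 0.067)
top vase 0.7 [0.628 0.212 0.07 ] stand (0.6336, 0.2099)
side honey_pot 0.77 [ 0.425 -0.279  0.02 ] stand (0.4355, -0.2735)
```

View pics/f_top.png

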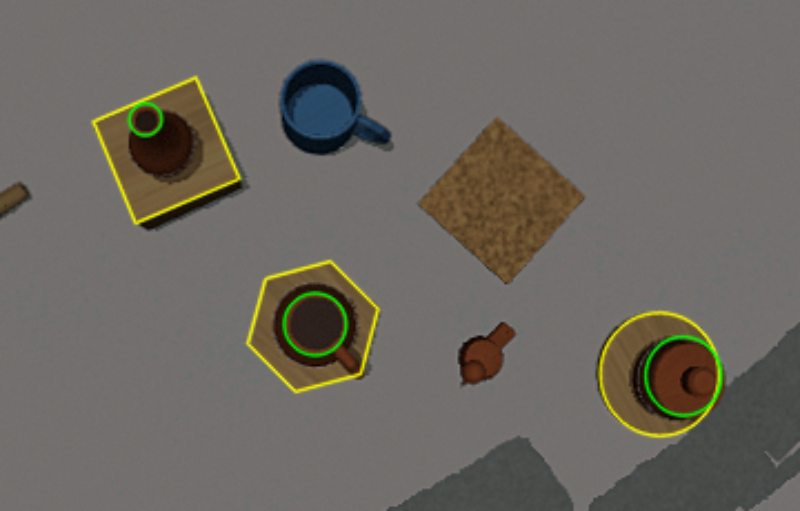

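View pics/f_side.png

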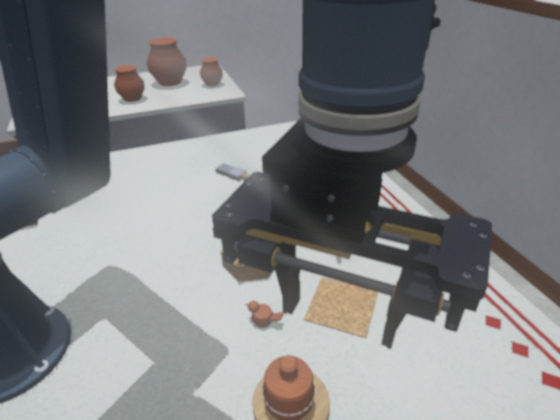

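```bash
python3 - <<'E'
from ov import *
from scipy.optimize import minimize
def sil(v,prof,z0,p,shape):
    c=np.zeros(shape,np.uint8); Q=[proj("",circ(v,r,z0+z),p) for z,r in prof]
    for a,b in zip(Q,Q[1:]): cv2.fillConvexPoly(c,(cv2.convexHull(np.vstack([a,b]).astype(np.float32))*16).round().astype(np.int32),1,cv2.LINE_AA,4)
    return c>0
prof=[(0,.03),(.02,.0365),(.04,.039),(.055,.0375),(.066,.036),(.072,.027),(.08,.0135),(.106,.013)]
st=[(0,.06),(.02,.06)]
for cam in("top","side"):
    imaging.camera(cam); p=imaging.camera_params(cam)
    a=imaging.cut_out(cam,"honey_pot"); b=imaging.cut_out(cam,"round_stand")
    print(cam,[(x["box"],round(x["confidence"],2)) for x in a[:2]+b[:2]])
    if not a: continue
    A=a[0]["pixels"]
    f=lambda v:1-(lambda s:(s&A).sum()/(s|A).sum())(sil(v,prof,.02,p,A.shape))
    r=minimize(f,[.4355,-.2735],method="Nelder-Mead",options=dict(initial_simplex=[[.43,-.27],[.44,-.27],[.435,-.28]])); print("honey",r.x.round(4),r.fun)
    if b:
        B=b[0]["pixels"]
        def g(v): s=sil(v,st,0,p,A.shape)&~A; return 1-(s&B&~A).sum()/(s|(B&~A)).sum()
        r=minimize(g,[.4355,-.2735],method="Nelder-Mead",options=dict(initial_simplex=[[.43,-.27],[.44,-.27],[.435,-.28]])); print("stand",r.x.round(4),r.fun)
im=cv2.imread("pics/f_side.png"); p=imaging.camera_params("side")
draw(im,"side",[(circ((.4355,-.2735),.06,.02),Y),(circ((.4355,-.2735),.039,.06),C),(circ((.4355,-.2735),.013,.126),G)],p)
im2=cv2.imread("pics/f_top.png")[280:480,560:760]
cv2.imwrite("pics/f2.png",np.hstack([cv2.resize(im[345:420,240:340],(533,400)),cv2.resize(im2,(260,400))[:, :]]))
E
```

```text
top [([446.2, 270.5, 43.1, 36.2], 0.68), ([434.7, 267.7, 53.0, 55.6], 0.73)]
honey [ 0.4306 -0.2762] 0.04110671936758892
stand [ 0.4356 -0.2757] 0.11154144074360961
side [([288.9, 386.4, 55.7, 67.1], 0.61), ([293.1, 398.1, 78.2, 41.9], 0.76)]
honey [ 0.4316 -0.2794] 0.034751773049645385
stand [ 0.436  -0.2808] 0.09764309764309764
```

View pics/f2.png

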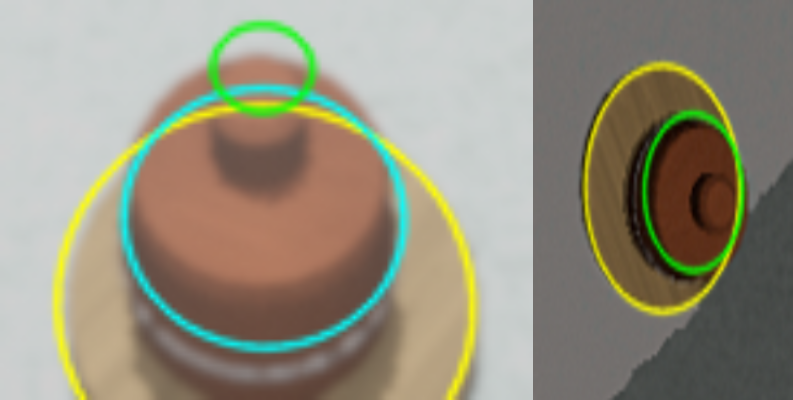

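```bash
python3 -m inch '[[80,[0,-45,-8],[0,0,0]],[80,[0,-42,-8],[0,0,0]],[80,[0,0,0],[0,0,0]],[80,[0,0,0],[0,0,0]]]'; python3 - <<'E'
from ov import *
from scipy.optimize import minimize
togo([.387,-.323,.33])
im=imaging.camera("wrist"); p=imaging.camera_params("wrist")
def sil(v,prof,z0,p,shape):
    c=np.zeros(shape,np.uint8); Q=[proj("",circ(v,r,z0+z),p) for z,r in prof]
    for a,b in zip(Q,Q[1:]): cv2.fillConvexPoly(c,(cv2.convexHull(np.vstack([a,b]).astype(np.float32))*16).round().astype(np.int32),1,cv2.LINE_AA,4)
    return c>0
prof=[(0,.03),(.02,.0365),(.04,.039),(.055,.0375),(.066,.036),(.072,.027),(.08,.0135),(.106,.013)]
A=imaging.cut_out("wrist","honey_pot")[0]["pixels"];B=imaging.cut_out("wrist","round_stand")[0]["pixels"]
f=lambda v:1-(lambda s:(s&A).sum()/(s|A).sum())(sil(v,prof,.02,p,A.shape))
S=[[.43,-.27],[.44,-.27],[.435,-.28]]
r=minimize(f,S[0],method="Nelder-Mead",options=dict(initial_simplex=S)); print("honey",r.x.round(4),r.fun); h=r.x
def g(v): s=sil(v,[(0,.06),(.02,.06)],0,p,A.shape)&~A; return 1-(s&B&~A).sum()/(s|(B&~A)).sum()
r=minimize(g,S[0],method="Nelder-Mead",options=dict(initial_simplex=S)); print("stand",r.x.round(4),r.fun)
im=im[:,:,::-1].copy(); draw(im,"wrist",[(circ(r.x,.06,.02),Y),(circ(h,.036,.086),C),(circ(h,.013,.126),G)],p)
c=proj("wrist",[.4355,-.2755,.05],p)[0].astype(int); print(c)
y0,x0=max(c[1]-100,0),max(c[0]-130,0); cv2.imwrite("pics/f3.png",cv2.resize(im[y0:y0+195,x0:x0+260],(800,600)))
E
```

```text
time: 39.88
position: [0.3863, -0.3182, 0.3365]
tool_rot: [0.652, 0.271, -0.651, 0.278]
ft_force: [0.4, 0.8, 0.3]
grip_width: 0.0802
TCP [ 0.3863 -0.3182  0.3365] shift [6.5 3.8 2.9]
toolx [ 0.005 -0.008 -1.   ] jaw [ 0.715 -0.699  0.009] z [-0.699 -0.715  0.002] jawdeg -44.3 q6 -0.14 F [0.4 0.8 0.3] w 0.0802 t 39.875
honey [ 0.4313 -0.2774] 0.026308652020612944
stand [ 0.4362 -0.2731] 0.12612374405076676
[280 114]
```

View pics/f3.png

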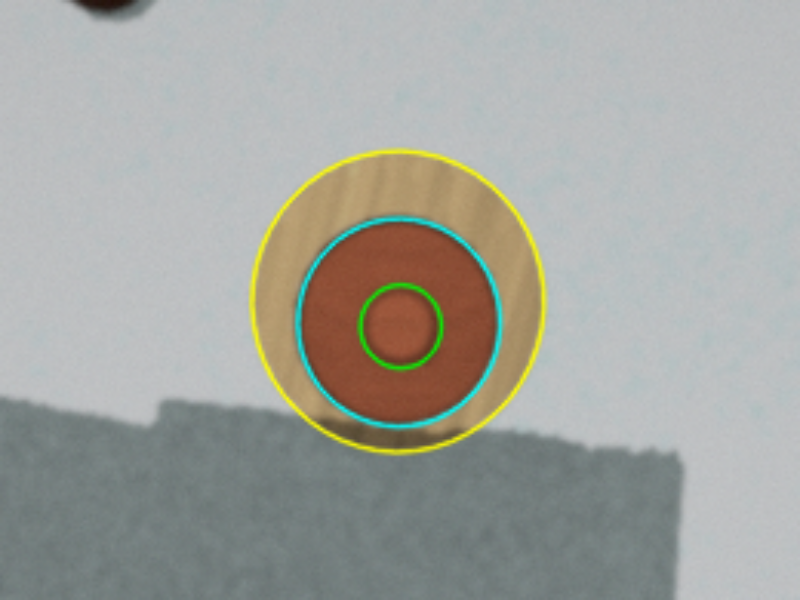

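```bash
python3 -m inch '[[70,[0,3.5,-31],[0,0,0]],[60,[30,0,-30],[0,0,-0.5]],[60,[45,0,0],[0,0,0]],[55,[45,0,0],[0,0,0]],[50,[30,0,0],[0,0,0]],[50,[0,0,0],[0,0,0]],[50,[0,0,0],[0,0,0]]]'; python3 - <<'E'
from ov import *
togo([.4315,-.277,.108])
E
```

```text
time: 40.9
position: [0.4396, -0.2845, 0.1828]
tool_rot: [0.653, 0.271, -0.651, 0.277]
ft_force: [1.4, -0.7, 0.3]
grip_width: 0.0501
TCP [ 0.4396 -0.2845  0.1828] shift [ 74.7 -11.7   0.1]
toolx [ 0.005 -0.008 -1.   ] jaw [ 0.714 -0.7    0.009] z [-0.7   -0.714  0.002] jawdeg -44.5 q6 -0.01 F [ 1.4 -0.7  0.3] w 0.0501 t 40.9
```

```bash
python3 -m inch '[[50,[15,-11.5,0],[0,0,-0.5]],[50,[15,0,0],[0,0,0]],[50,[0,0,0],[0,0,0]],[50,[0,0,0],[0,0,0]]]'; python3 - <<'E'
from ov import *
togo([.4315,-.277,.108])
E
```

```text
time: 41.4
position: [0.4352, -0.2808, 0.1565]
tool_rot: [0.653, 0.269, -0.651, 0.278]
ft_force: [0.0, -0.6, 0.4]
grip_width: 0.0498
TCP [ 0.4352 -0.2808  0.1565] shift [48.5 -5.9 -0.2]
toolx [ 0.007 -0.01  -1.   ] jaw [ 0.713 -0.701  0.012] z [-0.701 -0.713  0.002] jawdeg -44.5 q6 -0.01 F [ 0.  -0.6  0.4] w 0.0498 t 41.4
```

```bash
python3 -m inch '[[50,[14,-6,0],[0,0,-0.8]],[50,[14,0,0],[0,0,0]],[50,[0,0,0],[0,0,0]],[50,[0,0,0],[0,0,0]]]'; python3 - <<'E'
from ov import *
togo([.4315,-.277,.108])
E
```

```text
time: 41.9
position: [0.4312, -0.277, 0.1269]
tool_rot: [-0.651, -0.274, 0.653, -0.273]
ft_force: [1.0, 0.5, -0.5]
grip_width: 0.0501
TCP [ 0.4312 -0.277   0.1269] shift [18.9  0.2 -0.2]
toolx [-0.003 -0.001 -1.   ] jaw [ 0.713 -0.701 -0.001] z [-0.701 -0.713  0.002] jawdeg -44.5 q6 -0.01 F [ 1.   0.5 -0.5] w 0.0501 t 41.9
```

```bash
python3 -m inch '[[50,[10,0,0],[0,0,0]],[50,[9,0,0],[0,0,0]],[40,[0,0,0],[0,0,0]],[20,[0,0,0],[0,0,0]],[20,[0,0,0],[0,0,0]],[20,[0,0,0],[0,0,0]],[20,[0,0,0],[0,0,0]]]'; python3 - <<'E'
from ov import *
togo([.4363,-.2728,.118])
E
```

```text
time: 42.78
position: [0.4317, -0.2774, 0.1068]
tool_rot: [-0.651, -0.273, 0.653, -0.274]
ft_force: [0.1, 0.3, -2.4]
grip_width: 0.0257
TCP [ 0.4317 -0.2774  0.1068] shift [-11.2   0.1  -6.5]
toolx [-0.001 -0.002 -1.   ] jaw [ 0.713 -0.701  0.   ] z [-0.701 -0.713  0.002] jawdeg -44.5 q6 -0.01 F [ 0.1  0.3 -2.4] w 0.0257 t 42.775
```

```bash
python3 -m inch '[[20,[-8,0,0],[0,0,0]],[20,[-6,0,-6],[0,0,0]],[20,[0,0,0],[0,0,0]],[20,[0,0,0],[0,0,0]]]'; python3 - <<'E'
from ov import *
togo([.4363,-.2728,.107])
E
```

```text
time: 43.28
position: [0.4352, -0.2715, 0.1212]
tool_rot: [-0.651, -0.274, 0.653, -0.273]
ft_force: [-0.8, 0.1, -4.3]
grip_width: 0.0252
TCP [ 0.4352 -0.2715  0.1212] shift [14.2  1.7  0.1]
toolx [-0.004  0.001 -1.   ] jaw [ 0.714 -0.701 -0.003] z [-0.701 -0.714  0.002] jawdeg -44.5 q6 0.0 F [-0.8  0.1 -4.3] w 0.0252 t 43.275
```

```bash
python3 -m inch '[[20,[6,1.5,0],[0,0,0.2]],[20,[4,0,0],[0,0,0]],[20,[1,0,0],[0,0,0]],[20,[0,0,0],[0,0,0]]]'; python3 - <<'E'
from ov import *
togo([.4363,-.2728,.107])
E
```

```text
time: 43.78
position: [0.4358, -0.2724, 0.1086]
tool_rot: [-0.651, -0.274, 0.653, -0.273]
ft_force: [0.1, 1.0, -4.4]
grip_width: 0.025
TCP [ 0.4358 -0.2724  0.1086] shift [ 1.6  0.7 -0. ]
toolx [-0.002 -0.001 -1.   ] jaw [ 0.714 -0.701 -0.001] z [-0.701 -0.714  0.002] jawdeg -44.5 q6 0.0 F [ 0.1  1.  -4.4] w 0.025 t 43.775
```

```bash
python3 -m inch '[[20,[1.2,0,0],[0,0,0]]]';python3 -m inch '[[20,[1.2,0,0],[0,0,0]]]'; python3 -m inch '[[20,[1.2,0,0],[0,0,0]]]'
```

```text
time: 43.9
position: [0.4359, -0.2725, 0.1074]
tool_rot: [-0.651, -0.274, 0.653, -0.273]
ft_force: [-0.1, 0.9, -3.7]
grip_width: 0.0256
time: 44.02
position: [0.4359, -0.2725, 0.1067]
tool_rot: [-0.651, -0.274, 0.653, -0.273]
ft_force: [-2.3, 2.0, 8.3]
grip_width: 0.025
time: 44.15
position: [0.436, -0.2725, 0.1067]
tool_rot: [-0.651, -0.273, 0.653, -0.274]
ft_force: [-2.6, 1.9, 9.7]
grip_width: 0.0255
```

```bash
python3 -m inch '[[34,[0,0,0],[0,0,0]],[50,[0,0,0],[0,0,0]],[70,[0,0,0],[0,0,0]],[70,[0,0,0],[0,0,0]],[70,[-20,0,0],[0,0,0]],[80,[-50,0,0],[0,0,0]],[80,[-60,0,0],[0,0,0]],[80,[-60,0,0],[0,0,0]],[80,[-30,0,30],[0,0,0]],[80,[0,0,35],[0,0,0]],[80,[0,0,0],[0,0,0]],[80,[0,0,0],[0,0,0]]]'; python3 - <<'E'
from ov import *
from scipy.optimize import minimize
def sil(v,prof,z0,p,shape):
    c=np.zeros(shape,np.uint8); Q=[proj("",circ(v,r,z0+z),p) for z,r in prof]
    for a,b in zip(Q,Q[1:]): cv2.fillConvexPoly(c,(cv2.convexHull(np.vstack([a,b]).astype(np.float32))*16).round().astype(np.int32),1,cv2.LINE_AA,4)
    return c>0
H=[(0,.03),(.02,.0365),(.04,.039),(.055,.0375),(.066,.036),(.072,.027),(.08,.0135),(.106,.013)]
V=[(0,.024),(.042,.03),(.085,.013),(.14,.013)]
def fit(cam,n,prof,z0,v0):
    a=imaging.cut_out(cam,n)
    if not a: print(cam,n,"none"); return
    A=a[0]["pixels"]; f=lambda v:1-(lambda s:(s&A).sum()/(s|A).sum())(sil(v,prof,z0,p,A.shape))
    r=minimize(f,v0,method="Nelder-Mead",options=dict(initial_simplex=[np.add(v0,d) for d in([-.005,-.005],[.006,0],[0,.006])])); print(cam,n,r.x.round(4),round(r.fun,3))
for cam in ("wrist","side","top"):
    im=imaging.camera(cam); p=imaging.camera_params(cam)
    fit(cam,"honey_pot",H,.02,(.436,-.273))
    if cam!="wrist": fit(cam,"vase",V,.07,(.634,.21))
    else:
        im=im[:,:,::-1].copy(); draw(im,cam,[(circ((.4362,-.2731),.06,.02),Y),(circ((.4362,-.2731),.036,.086),C)],p); W=im[20:220,150:417]
T=im[100:330,140:500,::-1]
cv2.imwrite("pics/f4.png",np.hstack([cv2.resize(W,(400,300)),cv2.resize(T,(400,300))]))
E
```

```text
time: 45.65
position: [0.391, -0.3203, 0.3351]
tool_rot: [-0.652, -0.272, 0.652, -0.276]
ft_force: [0.1, -0.0, -0.5]
grip_width: 0.0797
wrist honey_pot [ 0.4353 -0.2726] 0.012
side honey_pot [ 0.4363 -0.2735] 0.048
side vase [0.6472 0.2412] 0.457
top honey_pot [ 0.4358 -0.2705] 0.038
top vase [0.6325 0.2089] 0.018
```

View pics/f4.png

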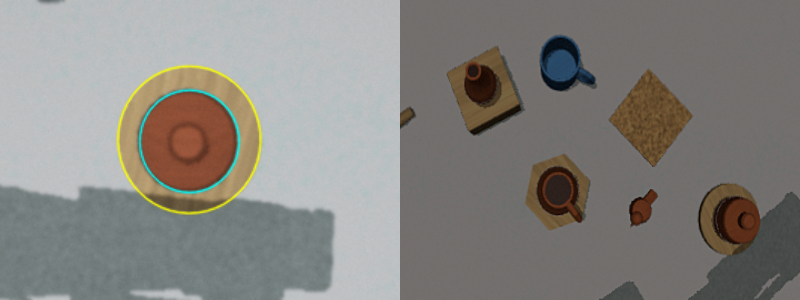

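All three pots stand centred on their stands, and the mug, bird and brush have not moved.

```bash
python3 -c "
from rig import robot; print(robot.hand_in())"
```

```text
the job is handed in; nothing more can be done
None
```

The job is handed in at about 46 s of the 128 s allowed, with all three pots upright on their right stands. I parked the honey pot on the mat, put the vase on the square stand and the jug on the hexagonal stand, then put the honey pot on the round stand. I set each pot down in small steps until the wrist force showed contact.

**Correction:** The honey pot first landed about 6.5 mm off centre, so I gripped it again and moved it.

**Last checks:**
- **Honey pot:** outline fits from the three cameras put it within about 3 mm of the stand centre.
- **Vase:** the top camera puts it about 1.5 mm off centre. The side-camera fit for it was unusable because the arm was in the way.
- **Jug:** the top-camera network puts it about 1 mm off centre. The side camera did not see it.
- **Mug, bird and brush:** the mug and bird look unmoved in the last top picture. The brush was only partly in that crop, but the arm stayed well clear of it.

**Firmest contact:** while setting the honey pot on the mat I pressed a little hard, and the wrist force read about 39 N for a moment. That is below the 120 N limit and acted through the gripped pot. The other set-downs peaked at about 10 to 18 N.

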